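# Lay out the stripped print head for reassembly

## Task

The four print-head parts stand on the aluminium strip in the order they came off the printer. Move them to the white assembly rack in reverse order, one part to a bay: the leftmost part on the strip goes into the rightmost bay, the second from the left into the second from the right, and so on. Keep every part upright throughout, never letting one topple, and leave each standing flat on the floor of its bay, let go.

Things in the scene. Friction and masses are not known exactly. Their poses are not given: they have to be found in the camera images.
- motor: Stepper motor: square block 42 x 42 mm, 34 mm tall, black with bare aluminium ends, with a round boss (22 mm diameter, 2 mm high) and a 5 mm shaft rising from its top (shaft end 52 mm above the underside). About 220 g. Origin: centre of the underside; x and y square to the side faces, z up the shaft. Stands loose in its cradle.
- fan: Small cooling fan standing on edge: black square frame with a grey rotor, 20 mm thick along its x, 40 mm wide along its y, 40 mm tall. About 40 g. Origin: centre of the underside; z up. Stands loose in its cradle.
- bearing: Linear ball bearing: plain steel cylinder standing on end, 28 mm diameter, 37 mm tall, its bore seen as a dark round (16 mm) in the top. About 90 g; treat as solid. Origin: centre of the underside; z up along the cylinder. Stands loose in its cradle.
- heatsink: Hot-end heat sink standing on end: aluminium cylinder of stacked round fins, 25 mm diameter, 46 mm tall overall; the top 9 mm shows a slimmer neck of 16 mm but is to be handled as part of the 25 mm cylinder. About 60 g. Origin: centre of the underside; z up along the cylinder. Stands loose in its cradle.
- strip: Strip-down rack: bare aluminium strip 70 (x) by 264 mm (y), 6 mm thick, fixed, carrying the four plywood cradles in a row at y = +99, +33, -33, -99 mm; which cradle is at which place changes. Origin: centre of the underside; y runs along the row towards the robot's left (within 0.35 rad).
- cradle_motor: Cradle of the motor. It is where the motor stands at the start, and it is fixed to the strip. Bare plywood, square, 58 x 58 mm outside; floor 4 mm thick with a 3 mm wide rim rising 6 mm above the floor. Origin: centre of the underside (on the strip's top face); x, y parallel to the strip's.
- cradle_fan: Cradle of the fan. It is where the fan stands at the start, and it is fixed to the strip. Bare plywood, oblong, 34 mm (x) by 56 mm (y) outside; floor 4 mm thick with a 3 mm wide rim rising 6 mm above the floor. Origin: centre of the underside (on the strip's top face); x, y parallel to the strip's.
- cradle_bearing: Cradle of the bearing. It is where the bearing stands at the start, and it is fixed to the strip. Bare plywood, round, 44 mm diameter outside; floor 4 mm thick with a 3 mm wide rim rising 6 mm above the floor. Origin: centre of the underside (on the strip's top face); x, y parallel to the strip's.
- cradle_heatsink: Cradle of the heat sink. It is where the heat sink stands at the start, and it is fixed to the strip. Bare plywood, round, 41 mm diameter outside; floor 4 mm thick with a 3 mm wide rim rising 6 mm above the floor. Origin: centre of the underside (on the strip's top face); x, y parallel to the strip's.
- rack: Assembly rack, empty at the start, fixed: white panel 70 (x) by 270 mm (y) with black-edged ribs. Four equal open-topped bays in a row, centres at x = 0, y = +99, +33, -33, -99 mm, each 62 x 62 mm inside; bay floor 6 mm above the origin, ribs 4 mm thick, 6 mm above the floor. Origin: centre of the underside; y runs along the row towards the robot's left (within 0.35 rad).
There are look-alikes about, which are no part of the job. What is shaped like the bearing but red or yellow is not meant.

How it is judged:
At the end, for the whole second after the job is handed in: Each part stands in the rack bay mirroring its cradle's place on the strip (strip y to rack -y): within 22 mm of the bay centre along the row and 24 mm across, underside within 4 mm of the bay floor, upright within 0.12 rad, at rest, not touched by the fingers (((y of cradle_motor in the frame of strip between 0.079 and 0.119 m and y of motor in the frame of rack between -0.121 and -0.077 m) or (y of cradle_motor in the frame of strip between 0.013 and 0.053 m and y of motor in the frame of rack between -0.055 and -0.011 m) or (y of cradle_motor in the frame of strip between -0.053 and -0.013 m and y of motor in the frame of rack between 0.011 and 0.055 m) or (y of cradle_motor in the frame of strip between -0.119 and -0.079 m and y of motor in the frame of rack between 0.077 and 0.121 m)) and x of motor in the frame of rack between -0.024 and 0.024 m and z of motor in the frame of rack between 0.002 and 0.01 m and angle between each of motor, fan, bearing, heatsink's own z axis and vertical below 0.12 rad and linear speed of each of motor, fan, bearing, heatsink below 0.02 m/s and angular speed of each of motor, fan, bearing, heatsink below 0.2 rad/s and contact force between each of motor, fan, bearing, heatsink and the fingers below 0.05 N and ((y of cradle_fan in the frame of strip between 0.079 and 0.119 m and y of fan in the frame of rack between -0.121 and -0.077 m) or (y of cradle_fan in the frame of strip between 0.013 and 0.053 m and y of fan in the frame of rack between -0.055 and -0.011 m) or (y of cradle_fan in the frame of strip between -0.053 and -0.013 m and y of fan in the frame of rack between 0.011 and 0.055 m) or (y of cradle_fan in the frame of strip between -0.119 and -0.079 m and y of fan in the frame of rack between 0.077 and 0.121 m)) and x of fan in the frame of rack between -0.024 and 0.024 m and z of fan in the frame of rack between 0.002 and 0.01 m and ((y of cradle_bearing in the frame of strip between 0.079 and 0.119 m and y of bearing in the frame of rack between -0.121 and -0.077 m) or (y of cradle_bearing in the frame of strip between 0.013 and 0.053 m and y of bearing in the frame of rack between -0.055 and -0.011 m) or (y of cradle_bearing in the frame of strip between -0.053 and -0.013 m and y of bearing in the frame of rack between 0.011 and 0.055 m) or (y of cradle_bearing in the frame of strip between -0.119 and -0.079 m and y of bearing in the frame of rack between 0.077 and 0.121 m)) and x of bearing in the frame of rack between -0.024 and 0.024 m and z of bearing in the frame of rack between 0.002 and 0.01 m and ((y of cradle_heatsink in the frame of strip between 0.079 and 0.119 m and y of heatsink in the frame of rack between -0.121 and -0.077 m) or (y of cradle_heatsink in the frame of strip between 0.013 and 0.053 m and y of heatsink in the frame of rack between -0.055 and -0.011 m) or (y of cradle_heatsink in the frame of strip between -0.053 and -0.013 m and y of heatsink in the frame of rack between 0.011 and 0.055 m) or (y of cradle_heatsink in the frame of strip between -0.119 and -0.079 m and y of heatsink in the frame of rack between 0.077 and 0.121 m)) and x of heatsink in the frame of rack between -0.024 and 0.024 m and z of heatsink in the frame of rack between 0.002 and 0.01 m).
It fails at once if a part topples (leans more than 0.5 rad) (angle between any of motor, fan, bearing, heatsink's own z axis and vertical above 0.5 rad).
It also fails if it takes over 102 s, if anything falls off the work surface, if the arm or the gripper's body presses on something with over 40 N, if the wrist force passes 120 N, or if a joint passes its speed limit or range.

## Robot

A 6-joint arm with a two-finger parallel gripper is mounted at the origin on the work surface. World frame = base frame: x ahead of the robot, y to its left, z up, the work surface at z = 0. Lengths are in m, angles in rad, forces in N, time in s.
With the tool pointing down it reaches from about 0.35 to 0.975 m from the base axis. Payload 4.9 kg.
Tool frame: the origin (TCP) lies at the very end of the fingers, on their centre line; the grasp point (between the pads) lies 19 mm behind it; z points along the fingers, y is the line along which they close (so a half turn about z gives the same grasp; the last joint's range is limited). The gripper opens to 85 mm and grips with 20 to 120 N. Pads are 22 mm wide; open, the fingers measure 114 mm over their backs; the gripper's body (76 mm by 85 mm) begins 54 mm behind the grasp point. The pads swing forward as they close: fully open they stand 13 mm farther back than shut.
Start: joints at [1.092, 0.053, 1.613, -0, 1.476, -0.119], TCP at [0.22, 0.585, 0.231] pointing down, gripper open.
Joint ranges: [-3.01, 3.01], [-1.01, 2.22], [0.06, 2.58], [-1.02, 4.17], [0.09, 2.62], [-3.14, 3.14]. Speed limits (rad/s): [2.57, 2.57, 3.14, 3.14, 3.14, 3.14].

## Interface

Orientations are given as a unit quaternion [w, x, y, z].
In Python, from plant import state, optics, ticket, nets gives the robot as it stands. The module is installed in compiled form; this text tells all that it offers.
- The arm moves only by the shell command python3 -m inch 'ROWS' [OPENING]. ROWS is JSON, a list of rows, each an object of numbers: "dx", "dy", "dz": the shift along the tool's x, y, z as a fraction of full scale; "rx", "ry", "rz": the turn, a rotation vector about the tool's x, y, z as a fraction of full scale. In form: [{"dx": .., "dy": .., "dz": .., "rx": .., "ry": .., "rz": ..}, ...]. A call has 1 to 5 rows; each row is the pose to reach, as a shift and turn from the pose commanded when the call began, along the tool's axes at that moment; what a row does not reach only later rows make up. Full scale, the value 1, is 0.8 m for a shift and 1.5 rad for a turn. A row lasts 1/10 s, in which the tool goes at most 50 mm and 8.59 degrees, less where a joint would pass 70% of its speed; a pose out of reach is approached as far as the arm can. A call with a number of a shift or a turn outside -1 to 1 is refused whole. A call with a gripper value outside its range is refused whole. OPENING is the opening, from -1 (shut) to 1 (fully open), set as the call begins (- or left out, the last holds). The fingers move at their own pace and stop on an object; the grip force is fixed at half the most. Time passes only in rows, so rows that repeat a pose let the fingers close. It gives the time, the measured TCP pose, the force, the opening and the grip force at its end, in the units of the state.
- state(): the state, without advancing time (a new reading comes with each control period).
- optics.grab_frame(name): name is "scene" or "top"; returns the picture (400x640x3 uint8, red, green, blue); there is no depth.
- optics.camera_info(name): a dict with "fx", "fy", "cx", "cy" (pixels), "k1" (the pictures are not rectified: a ray, as slopes to the right and down, at radius r is drawn at 1 + k1 r^2 times it, then the intrinsics apply), "R" (3x3) and "t" (3): a world point X has camera coordinates R X + t. Camera axes: x right, y down, z forward; pixel columns grow to the right and rows downward; lengths in m; the calibration is good to about 2 mm. A picture is of the moment at which its call begins. camera_info takes no time and is no camera call.
- ticket.job_done(): hands the job in; it is judged then, once.
Trained networks look in the newest picture that a camera, given by its name, has taken for a name from the list of things; names that differ only in an ending like _2 or _b are one class to them, and where a whole thing is asked for, a point or a joint stands for the part that bears it (a point fixed in the world has none). Each returns a list of dicts, best first, with "confidence" (0 to 1); they miss things now and then, are a little off and sometimes report something else, mostly with a low value. They report only what shows in the picture. A call takes as long as a camera call. They do not tell look-alikes from the thing itself.
- nets.boxes_of(camera, name): "bbox" ([centre column, centre row, width, height] in pixels, round what is visible of it).
- nets.outline_of(camera, name): "pixels" (400x640 bool, what is visible of it) and "bbox" ([centre column, centre row, width, height] in pixels, round what is visible of it).
The state is a dict: "time": time; "joint_pos": joint angles; "joint_vel": joint speeds; "joint_efforts": joint torques, N m; "tool_pos": TCP position; "tool_rot": TCP orientation; "contact_force": force on the tool from outside, world axes, zero at the start; "ft_torque": the same for the moment, N m; "gripper_width": opening from 0.0 (shut) to 1.0 (fully open); "grasp_force": force on a finger pad.
Only numpy, scipy, OpenCV 4.12 (cv2) and the standard library are available. Lean on these libraries where they do the work, as an engineer would, in place of code of your own. Each camera call takes 0.05 s, during which the arm holds its last target. There are 200 camera calls.

## Working session

There is one attempt and no reset: what is moved stays moved. The work goes in short steps, Python scripts to look and compute and a shell command to move; the robot and the scene stay as the last step left them, time stands still between calls to the robot, and variables do not carry over. Pictures are saved under pics/ and viewed, at most 14 in all, crops included, and the job is handed in when it is done.

```bash
mkdir -p pics; python3 - <<'E'
from plant import state, optics, nets
import cv2
s=state();print({k:s[k] for k in('time','tool_pos','tool_rot','gripper_width')})
for n in('scene','top'):
    im=optics.grab_frame(n);cv2.imwrite(f'pics/{n}0.png',im[...,::-1])
    c=optics.camera_info(n);print(n,c)
    for o in('motor','fan','bearing','heatsink','strip','rack','cradle_motor','cradle_fan','cradle_bearing','cradle_heatsink'):
        print(o,[([round(float(v)) for v in d['bbox']],round(d['confidence'],2)) for d in nets.boxes_of(n,o)][:4])
E
```

```text
{'time': 0.0, 'tool_pos': array([0.21976503, 0.58443763, 0.23007338]), 'tool_rot': array([-3.09408291e-04,  1.78924245e-01,  9.83862337e-01, -9.59470485e-04]), 'gripper_width': 1.0024483279434113}
scene {'fx': 442.77240042060794, 'fy': 442.77240042060794, 'cx': 322.676664689627, 'cy': 201.03212912709955, 'k1': -0.07162282899113177, 'R': array([[-0.45565083,  0.89006885,  0.01263958],
       [ 0.72364861,  0.37864984, -0.57702425],
       [-0.51837728, -0.25377496, -0.81662921]]), 't': array([ 0.26796491, -0.38631847,  1.16904446])}
motor [([472, 267, 28, 32], 0.74)]
fan [([440, 261, 24, 20], 0.83), ([417, 265, 148, 55], 0.15)]
bearing [([355, 297, 21, 20], 0.84), ([394, 194, 16, 21], 0.75), ([442, 209, 18, 23], 0.64), ([399, 253, 18, 21], 0.54)]
heatsink [([365, 247, 14, 20], 0.8), ([435, 266, 28, 21], 0.69)]
strip [([416, 264, 146, 55], 0.78)]
rack [([248, 159, 111, 84], 0.83)]
cradle_motor [([472, 270, 34, 31], 0.74)]
cradle_fan [([434, 265, 32, 24], 0.8)]
cradle_bearing [([400, 260, 26, 24], 0.77)]
cradle_heatsink [([362, 253, 26, 15], 0.54)]
top {'fx': 446.8699654458696, 'fy': 446.8699654458696, 'cx': 322.4971130210095, 'cy': 201.24935512566617, 'k1': -0.02818514985187341, 'R': array([[-0.01300691, -0.99990489,  0.00458656],
       [-0.99426129,  0.01244611, -0.10625245],
       [ 0.10618526, -0.00594225, -0.99432861]]), 't': array([-0.01412736,  0.58718125,  0.96462294])}
motor [([183, 213, 22, 25], 0.79), ([413, 231, 120, 56], 0.36)]
fan [([212, 204, 21, 16], 0.48)]
bearing [([242, 195, 14, 15], 0.7), ([225, 259, 16, 14], 0.66), ([271, 254, 16, 10], 0.63), ([259, 148, 18, 15], 0.61)]
heatsink [([217, 206, 21, 21], 0.57)]
strip [([230, 204, 116, 62], 0.72), ([267, 189, 16, 15], 0.54)]
rack [([413, 231, 124, 62], 0.96)]
cradle_motor [([186, 216, 25, 27], 0.67)]
cradle_fan [([216, 205, 22, 21], 0.53)]
cradle_bearing []
cradle_heatsink [([268, 191, 12, 20], 0.49)]
```

View pics/top0.png

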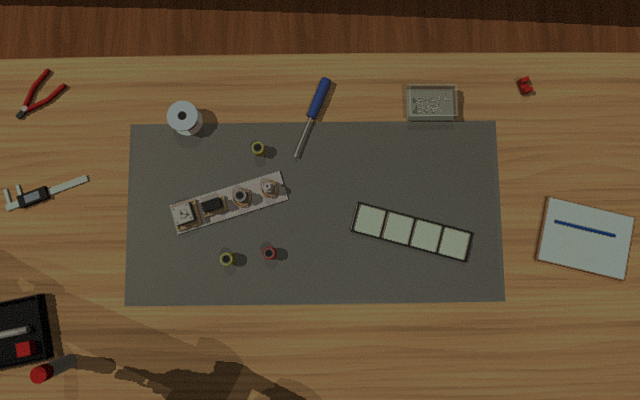

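View pics/scene0.png

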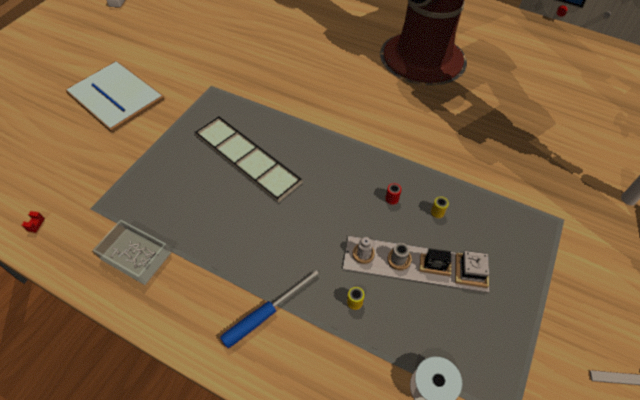

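Both pictures show the strip with, left to right, motor (top 184,213), fan (212,204), bearing (242,195) and heatsink (268,188). The rack is at (413,231), and the yellow and red look-alikes are at (258,148), (226,259) and (269,253). So the motor goes to the rightmost bay and the heatsink to the leftmost. Next I fit poses to the outlines.

```bash
cat > fit.py <<'E'
from plant import state, optics, nets
import numpy as np, cv2
from scipy.optimize import minimize
C={n:optics.camera_info(n) for n in('scene','top')}
def proj(n,X):
    c=C[n];p=np.atleast_2d(X)@c['R'].T+c['t'];s=p[:,:2]/p[:,2:];s=s*(1+c['k1']*(s**2).sum(1,keepdims=True))
    return s*[c['fx'],c['fy']]+[c['cx'],c['cy']]
def box(a,b,h):return np.array([[x,y,z] for x in(-a/2,a/2) for y in(-b/2,b/2) for z in(0,h)])
def cyl(d,h):
    t=np.linspace(0,2*np.pi,32);return np.vstack([np.c_[d/2*np.cos(t),d/2*np.sin(t),0*t+z] for z in(0,h)])
M={'motor':[box(.042,.042,.034),cyl(.005,.052)],'fan':[box(.02,.04,.04)],'bearing':[cyl(.028,.037)],
   'heatsink':[cyl(.025,.037),cyl(.016,.046)],'rack':[box(.07,.27,.012)],'strip':[box(.07,.264,.006)]}
U=4
def render(n,name,p,z):
    x,y,a=p;R=np.array([[np.cos(a),-np.sin(a),0],[np.sin(a),np.cos(a),0],[0,0,1]]);m=np.zeros((400*U,640*U),np.uint8)
    for V in M[name]:
        q=((proj(n,V@R.T+[x,y,z])+.5)*U*16).astype(np.int32);cv2.fillConvexPoly(m,cv2.convexHull(q),1,shift=4)
    return m>0
def masks(name,guess,z,cams=('top','scene'),tol=14):
    out={}
    for n in cams:
        g=proj(n,[*guess[:2],z+.015])[0]
        L=[d for d in nets.outline_of(n,name) if np.hypot(*(np.array(d['bbox'][:2])-g))<tol]
        if L: out[n]=np.kron(L[0]['pixels'],np.ones((U,U)))>0
    return out
def fit(name,guess,z,yawfree=True,**k):
    mk=masks(name,guess,z,**k)
    if not mk: return None
    def cost(p,mk=mk):
        p=np.r_[p,guess[2:]] if len(p)<3 else p;s=0
        for n,m in mk.items():
            r=render(n,name,p,z);s-=(r&m).sum()/(r|m).sum()
        return s/len(mk)
    x0=np.array(guess if yawfree else guess[:2],float)
    S=np.vstack([x0]+[x0+d for d in np.diag([.01,.01,.15][:len(x0)])])
    r=minimize(cost,x0,method='Nelder-Mead',options=dict(initial_simplex=S,xatol=2e-4,fatol=1e-4,maxiter=120))
    return r.x.round(4),round(-r.fun,3),list(mk)
def ground(n,uv,z):
    return minimize(lambda q:((proj(n,[*q,z])[0]-uv)**2).sum(),[.5,0],method='Nelder-Mead').x
E
python3 - <<'E'
from fit import *
for n in('top','scene'):optics.grab_frame(n)
g=ground('top',[413,231],.006);print('rack g',g)
for cams in(('top','scene'),('top',),('scene',)):
    print(cams,'rack',fit('rack',[*g,-.25],0,cams=cams,tol=25),'strip',fit('strip',[*ground('top',[230,204],.003),.25],0,cams=cams,tol=25))
for o,uv in dict(motor=(183,213),fan=(212,204),bearing=(242,195),heatsink=(268,188)).items():
    g=ground('top',uv,.03)
    for cams in(('top','scene'),('top',),('scene',)):print(o,g.round(3),fit(o,[*g,.25],.01,yawfree=o in('motor','fan'),cams=cams))
E
```

```text
rack g [ 0.525   -0.02475]
('top', 'scene') rack None strip (array([0.5917, 0.1935, 0.2971]), np.float64(0.454), ['top', 'scene'])
('top',) rack None strip (array([0.5907, 0.193 , 0.3024]), np.float64(0.491), ['top'])
('scene',) rack None strip (array([0.5933, 0.1922, 0.2891]), np.float64(0.431), ['scene'])
motor [0.565 0.29 ] (array([0.5643, 0.2896, 0.2837]), np.float64(0.913), ['top', 'scene'])
motor [0.565 0.29 ] (array([0.5632, 0.2891, 0.346 ]), np.float64(0.897), ['top'])
motor [0.565 0.29 ] (array([0.5652, 0.2891, 0.303 ]), np.float64(0.946), ['scene'])
fan [0.584 0.225] (array([0.5835, 0.2256, 0.2534]), np.float64(0.86), ['top', 'scene'])
fan [0.584 0.225] (array([0.584 , 0.2239, 0.2409]), np.float64(0.785), ['top'])
fan [0.584 0.225] (array([0.5834, 0.226 , 0.2796]), np.float64(0.949), ['scene'])
bearing [0.603 0.158] (array([0.6014, 0.1612]), np.float64(0.904), ['top', 'scene'])
bearing [0.603 0.158] (array([0.6008, 0.1604]), np.float64(0.927), ['top'])
bearing [0.603 0.158] (array([0.6022, 0.162 ]), np.float64(0.936), ['scene'])
heatsink [0.618 0.1  ] (array([0.6192, 0.0999]), np.float64(0.912), ['top', 'scene'])
heatsink [0.618 0.1  ] (array([0.6192, 0.0997]), np.float64(0.907), ['top'])
heatsink [0.618 0.1  ] (array([0.6198, 0.1002]), np.float64(0.922), ['scene'])
```

```bash
sed -i "s/,\[.5,0\],method/,[.5,-.1],method/" fit.py; python3 - <<'E'
from fit import *
for n in('top','scene'):optics.grab_frame(n)
g=ground('top',[413,231],.006);print('rack g',g)
for cams in(('top','scene'),('top',),('scene',)):
    print(cams,'rack',fit('rack',[*g,-.25],0,cams=cams,tol=25))
p=fit('rack',[*g,-.25],0,tol=25)[0]
for y in(.099,.033,-.033,-.099):
    print(y,np.round([p[0]-np.sin(p[2])*y,p[1]+np.cos(p[2])*y],4))
from scipy.spatial.transform import Rotation as Ro
s=state();q=s['tool_rot'];R=Ro.from_quat(np.r_[q[1:],q[0]]).as_matrix();print(R.round(3),s['joint_pos'])
E
```

```text
rack g [ 0.51902682 -0.22671433]
('top', 'scene') rack (array([ 0.5195, -0.221 , -0.2804]), np.float64(0.955), ['top', 'scene'])
('top',) rack (array([ 0.5176, -0.2219, -0.2751]), np.float64(0.97), ['top'])
('scene',) rack (array([ 0.5209, -0.2208, -0.2819]), np.float64(0.977), ['scene'])
0.099 [ 0.5469 -0.1259]
0.033 [ 0.5286 -0.1893]
-0.033 [ 0.5104 -0.2527]
-0.099 [ 0.4921 -0.3161]
[[-0.936  0.352  0.   ]
 [ 0.352  0.936 -0.   ]
 [-0.    -0.    -1.   ]] [ 1.09199517e+00  5.27047644e-02  1.61290335e+00 -5.36614524e-05
  1.47602403e+00 -1.19002930e-01]
```

```bash
cat > go.py <<'E'
import sys,numpy as np
from plant import state
from scipy.spatial.transform import Rotation as Ro
def rot(yaw):y=np.array([np.cos(yaw),np.sin(yaw),0]);z=np.array([0,0,-1.]);return np.c_[np.cross(y,z),y,z]
def rel(p,R,p2,yaw):
    T=rot(yaw);w=Ro.from_matrix(R.T@T).as_rotvec()/1.5;return np.r_[R.T@(np.array(p2)-p)/.8,w].round(4)
if __name__=='__main__':
    s=state();q=s['tool_rot'];R=Ro.from_quat(np.r_[q[1:],q[0]]).as_matrix();p=s['tool_pos']
    a=[float(v) for v in sys.argv[1:]];print(rel(p,R,a[:3],a[3]))
E
python3 go.py .5643 .2892 .12 .285
```

```text
[-0.5329 -0.1945  0.1392 -0.      0.      0.6173]
```

```bash
python3 -m inch '[{"dx":-0.533,"dy":-0.195,"dz":0.139,"rz":0.617},{"dx":-0.533,"dy":-0.195,"dz":0.139,"rz":0.617},{"dx":-0.533,"dy":-0.195,"dz":0.139,"rz":0.617},{"dx":-0.533,"dy":-0.195,"dz":0.139,"rz":0.617},{"dx":-0.533,"dy":-0.195,"dz":0.139,"rz":0.617}]' 1; python3 go.py .5643 .2892 .12 .285
```

```text
[-0.5329 -0.1945  0.1392 -0.      0.      0.6173]validation failed for argument at $[0]...
```

```bash
python3 -m inch '[{"dx":-0.533,"dy":-0.195,"dz":0.139,"rx":0,"ry":0,"rz":0.617},{"dx":-0.533,"dy":-0.195,"dz":0.139,"rx":0,"ry":0,"rz":0.617},{"dx":-0.533,"dy":-0.195,"dz":0.139,"rx":0,"ry":0,"rz":0.617},{"dx":-0.533,"dy":-0.195,"dz":0.139,"rx":0,"ry":0,"rz":0.617},{"dx":-0.533,"dy":-0.195,"dz":0.139,"rx":0,"ry":0,"rz":0.617}]' 1; python3 go.py .5643 .2892 .12 .285
```

```text
time: 3.3
tool_pos: [0.4053, 0.4253, 0.1717]
tool_rot: [0.0, 0.529, 0.848, 0.0]
contact_force: [0.9, 0.6, -0.2]
gripper_width: 1.001
grasp_force: 0.0
[-2.401e-01  1.037e-01  6.460e-02  5.000e-04 -2.000e-04  1.134e-01]
```

```bash
python3 -m inch '[{"dx":-0.24,"dy":0.104,"dz":0.065,"rx":0,"ry":0,"rz":0.113},{"dx":-0.24,"dy":0.104,"dz":0.065,"rx":0,"ry":0,"rz":0.113},{"dx":-0.24,"dy":0.104,"dz":0.065,"rx":0,"ry":0,"rz":0.113},{"dx":-0.24,"dy":0.104,"dz":0.065,"rx":0,"ry":0,"rz":0.113},{"dx":-0.24,"dy":0.104,"dz":0.065,"rx":0,"ry":0,"rz":0.113}]' 1; python3 -m inch '[{"dx":0,"dy":0,"dz":0,"rx":0,"ry":0,"rz":0}]'; python3 go.py .5643 .2892 .017 .285
```

```text
time: 3.8
tool_pos: [0.5663, 0.2881, 0.1183]
tool_rot: [0.0, 0.599, 0.801, -0.001]
contact_force: [-0.7, 0.0, 0.5]
gripper_width: 1.003
grasp_force: 0.0
time: 3.9
tool_pos: [0.5649, 0.2899, 0.1189]
tool_rot: [-0.0, 0.598, 0.801, -0.001]
contact_force: [0.9, -0.4, -0.9]
gripper_width: 1.0
grasp_force: 0.0
[-0.0006 -0.0008  0.1273 -0.0011  0.      0.0021]
```

```bash
python3 -m inch '[{"dx":0,"dy":0,"dz":0.05,"rx":0,"ry":0,"rz":0},{"dx":0,"dy":0,"dz":0.09,"rx":0,"ry":0,"rz":0},{"dx":0,"dy":0,"dz":0.115,"rx":0,"ry":0,"rz":0},{"dx":0,"dy":0,"dz":0.127,"rx":0,"ry":0,"rz":0},{"dx":0,"dy":0,"dz":0.127,"rx":0,"ry":0,"rz":0}]' ; python3 -m inch '[{"dx":0,"dy":0,"dz":0,"rx":0,"ry":0,"rz":0},{"dx":0,"dy":0,"dz":0,"rx":0,"ry":0,"rz":0},{"dx":0,"dy":0,"dz":0,"rx":0,"ry":0,"rz":0},{"dx":0,"dy":0,"dz":0,"rx":0,"ry":0,"rz":0},{"dx":0,"dy":0,"dz":0,"rx":0,"ry":0,"rz":0}]' -1;  python3 -m inch '[{"dx":0,"dy":0,"dz":0,"rx":0,"ry":0,"rz":0},{"dx":0,"dy":0,"dz":0,"rx":0,"ry":0,"rz":0},{"dx":0,"dy":0,"dz":0,"rx":0,"ry":0,"rz":0},{"dx":0,"dy":0,"dz":0,"rx":0,"ry":0,"rz":0},{"dx":0,"dy":0,"dz":0,"rx":0,"ry":0,"rz":0}]'
```

```text
time: 4.4
tool_pos: [0.5623, 0.2925, 0.0172]
tool_rot: [-0.001, 0.596, 0.803, -0.001]
contact_force: [-0.4, -0.2, 0.3]
gripper_width: 1.002
grasp_force: 0.0
time: 4.9
tool_pos: [0.5654, 0.2922, 0.0202]
tool_rot: [0.001, 0.597, 0.802, 0.001]
contact_force: [-0.7, 0.8, 6.3]
gripper_width: 0.476
grasp_force: 63.3
time: 5.4
tool_pos: [0.5654, 0.2922, 0.0202]
tool_rot: [0.001, 0.597, 0.802, 0.001]
contact_force: [0.2, 0.4, 6.3]
gripper_width: 0.477
grasp_force: 63.4
```

```bash
python3 -m inch '[{"dx":0,"dy":0,"dz":-0.02,"rx":0,"ry":0,"rz":0},{"dx":0,"dy":0,"dz":-0.06,"rx":0,"ry":0,"rz":0},{"dx":0,"dy":0,"dz":-0.1,"rx":0,"ry":0,"rz":0},{"dx":0,"dy":0,"dz":-0.13,"rx":0,"ry":0,"rz":0},{"dx":0,"dy":0,"dz":-0.13,"rx":0,"ry":0,"rz":0}]'; python3 go.py .4921 -.3161 .12 -.28
python3 - <<'E'
from plant import optics;import cv2
im=optics.grab_frame('scene')[180:330,320:560,::-1];cv2.imwrite('pics/l1.png',cv2.resize(im,None,fx=3,fy=3))
E
```

```text
time: 5.9
tool_pos: [0.5665, 0.2925, 0.1273]
tool_rot: [0.002, 0.597, 0.802, 0.003]
contact_force: [0.4, -0.2, -2.6]
gripper_width: 0.481
grasp_force: 62.6
[-0.702  -0.3077  0.0063  0.0052 -0.0019  0.3809]
```

View pics/l1.png

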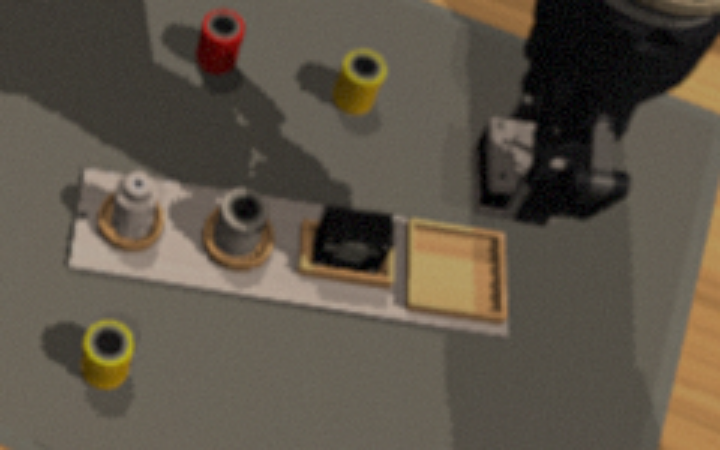

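The motor hangs upright in the gripper and its cradle is empty at about (472,270) in the scene picture. Now the transit.

```bash
python3 -m inch '[{"dx":-0.03,"dy":-0.013,"dz":0,"rx":0,"ry":0,"rz":0.03},{"dx":-0.7,"dy":-0.307,"dz":0.005,"rx":0,"ry":0,"rz":0.38},{"dx":-0.7,"dy":-0.307,"dz":0.005,"rx":0,"ry":0,"rz":0.38},{"dx":-0.7,"dy":-0.307,"dz":0.005,"rx":0,"ry":0,"rz":0.38},{"dx":-0.7,"dy":-0.307,"dz":0.005,"rx":0,"ry":0,"rz":0.38}]'; python3 go.py .4921 -.3161 .12 -.28
```

```text
time: 6.45
tool_pos: [0.5342, 0.0655, 0.118]
tool_rot: [-0.001, 0.8, 0.601, -0.002]
contact_force: [1.3, -0.3, -3.1]
gripper_width: 0.483
grasp_force: 62.6
[-0.4727  0.0824 -0.0023 -0.0029  0.0009 -0.0015]
```

```bash
python3 -m inch '[{"dx":-0.47,"dy":0.082,"dz":0,"rx":0,"ry":0,"rz":0},{"dx":-0.47,"dy":0.082,"dz":0,"rx":0,"ry":0,"rz":0},{"dx":-0.47,"dy":0.082,"dz":0,"rx":0,"ry":0,"rz":0},{"dx":-0.47,"dy":0.082,"dz":0,"rx":0,"ry":0,"rz":0},{"dx":-0.47,"dy":0.082,"dz":0,"rx":0,"ry":0,"rz":0}]'; python3 go.py .4921 -.3161 .12 -.28
```

```text
time: 6.95
tool_pos: [0.5079, -0.1826, 0.1181]
tool_rot: [-0.002, 0.798, 0.602, -0.001]
contact_force: [0.7, -0.4, -3.3]
gripper_width: 0.479
grasp_force: 62.5
[-0.1659  0.0269 -0.0026 -0.0028 -0.0006  0.0008]
```

```bash
python3 -m inch '[{"dx":-0.06,"dy":0.01,"dz":0,"rx":0,"ry":0,"rz":0},{"dx":-0.12,"dy":0.02,"dz":0,"rx":0,"ry":0,"rz":0},{"dx":-0.15,"dy":0.025,"dz":0,"rx":-0.002,"ry":0,"rz":0},{"dx":-0.166,"dy":0.027,"dz":0,"rx":-0.003,"ry":0,"rz":0},{"dx":-0.166,"dy":0.027,"dz":0,"rx":-0.003,"ry":0,"rz":0}]'; python3 -m inch '[{"dx":0,"dy":0,"dz":0,"rx":0,"ry":0,"rz":0},{"dx":0,"dy":0,"dz":0,"rx":0,"ry":0,"rz":0}]'; python3 go.py .4921 -.3161 .017 -.28
python3 - <<'E'
from plant import optics;import cv2
im=optics.grab_frame('scene')[90:240,150:390,::-1];cv2.imwrite('pics/l2.png',cv2.resize(im,None,fx=3,fy=3))
E
```

```text
time: 7.45
tool_pos: [0.4932, -0.3153, 0.1188]
tool_rot: [0.0, 0.799, 0.601, 0.001]
contact_force: [0.3, 1.0, -1.7]
gripper_width: 0.474
grasp_force: 62.5
time: 7.65
tool_pos: [0.4945, -0.3133, 0.1202]
tool_rot: [0.001, 0.798, 0.603, 0.001]
contact_force: [-0.2, 0.3, -2.3]
gripper_width: 0.477
grasp_force: 62.5
[-0.0043 -0.0024  0.129   0.0022 -0.0006  0.0021]
```

View pics/l2.png

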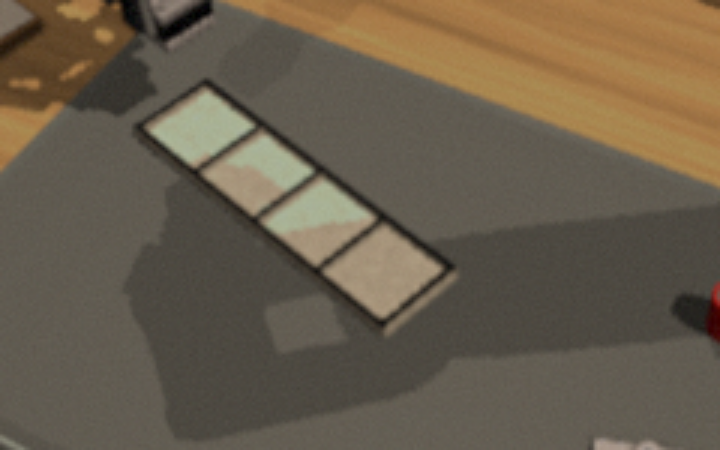

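```bash
python3 -m inch '[{"dx":-0.001,"dy":-0.001,"dz":0.04,"rx":0,"ry":0,"rz":0},{"dx":-0.002,"dy":-0.002,"dz":0.08,"rx":0,"ry":0,"rz":0},{"dx":-0.002,"dy":-0.002,"dz":0.105,"rx":0,"ry":0,"rz":0},{"dx":-0.002,"dy":-0.002,"dz":0.12,"rx":0,"ry":0,"rz":0},{"dx":-0.002,"dy":-0.002,"dz":0.125,"rx":0,"ry":0,"rz":0}]'; python3 -m inch '[{"dx":0,"dy":0,"dz":0.001,"rx":0,"ry":0,"rz":0},{"dx":0,"dy":0,"dz":0.002,"rx":0,"ry":0,"rz":0},{"dx":0,"dy":0,"dz":0.003,"rx":0,"ry":0,"rz":0}]'
```

```text
time: 8.2
tool_pos: [0.4925, -0.3149, 0.0195]
tool_rot: [0.001, 0.798, 0.603, 0.001]
contact_force: [-0.6, -0.0, -2.4]
gripper_width: 0.482
grasp_force: 62.4
time: 8.5
tool_pos: [0.4939, -0.317, 0.02]
tool_rot: [0.003, 0.798, 0.602, 0.002]
contact_force: [-0.3, -0.3, -3.5]
gripper_width: 0.478
grasp_force: 62.4
```

Not touching yet, so I step down until the force rises.

```bash
python3 -m inch '[{"dx":0,"dy":0,"dz":0.001,"rx":0,"ry":0,"rz":0},{"dx":0,"dy":0,"dz":0.002,"rx":0,"ry":0,"rz":0},{"dx":0,"dy":0,"dz":0.002,"rx":0,"ry":0,"rz":0}]'; python3 -m inch '[{"dx":0,"dy":0,"dz":0.001,"rx":0,"ry":0,"rz":0},{"dx":0,"dy":0,"dz":0.002,"rx":0,"ry":0,"rz":0},{"dx":0,"dy":0,"dz":0.002,"rx":0,"ry":0,"rz":0}]'
```

```text
time: 8.8
tool_pos: [0.493, -0.3163, 0.0169]
tool_rot: [0.002, 0.798, 0.602, 0.001]
contact_force: [0.1, 0.7, -2.6]
gripper_width: 0.478
grasp_force: 62.4
time: 9.1
tool_pos: [0.4931, -0.3164, 0.0162]
tool_rot: [0.002, 0.798, 0.602, 0.001]
contact_force: [-3.4, 2.2, 5.0]
gripper_width: 0.48
grasp_force: 63.2
```

Contact at z 0.016, as expected. Release and lift.

```bash
python3 -m inch '[{"dx":0,"dy":0,"dz":0,"rx":0,"ry":0,"rz":0},{"dx":0,"dy":0,"dz":0,"rx":0,"ry":0,"rz":0},{"dx":0,"dy":0,"dz":0,"rx":0,"ry":0,"rz":0},{"dx":0,"dy":0,"dz":0,"rx":0,"ry":0,"rz":0},{"dx":0,"dy":0,"dz":0,"rx":0,"ry":0,"rz":0}]' 1;  python3 -m inch '[{"dx":0,"dy":0,"dz":-0.02,"rx":0,"ry":0,"rz":0},{"dx":0,"dy":0,"dz":-0.06,"rx":0,"ry":0,"rz":0},{"dx":0,"dy":0,"dz":-0.12,"rx":0,"ry":0,"rz":0},{"dx":0,"dy":0,"dz":-0.13,"rx":0,"ry":0,"rz":0},{"dx":0,"dy":0,"dz":-0.13,"rx":0,"ry":0,"rz":0}]';python3 go.py .5835 .2256 .12 .285
```

```text
time: 9.6
tool_pos: [0.493, -0.3163, 0.0152]
tool_rot: [0.002, 0.798, 0.602, 0.001]
contact_force: [-0.5, 0.6, -0.1]
gripper_width: 1.0
grasp_force: 0.0
time: 10.1
tool_pos: [0.4944, -0.3177, 0.1236]
tool_rot: [0.005, 0.798, 0.602, 0.002]
contact_force: [-0.2, -0.5, 0.0]
gripper_width: 1.0
grasp_force: 0.0
[ 0.6836 -0.0795  0.0016  0.0067  0.004  -0.3756]
```

```bash
python3 -m inch '[{"dx":0.683,"dy":-0.08,"dz":0.002,"rx":0.007,"ry":0.004,"rz":-0.376},{"dx":0.683,"dy":-0.08,"dz":0.002,"rx":0.007,"ry":0.004,"rz":-0.376},{"dx":0.683,"dy":-0.08,"dz":0.002,"rx":0.007,"ry":0.004,"rz":-0.376},{"dx":0.683,"dy":-0.08,"dz":0.002,"rx":0.007,"ry":0.004,"rz":-0.376},{"dx":0.683,"dy":-0.08,"dz":0.002,"rx":0.007,"ry":0.004,"rz":-0.376}]'; python3 go.py .5835 .2256 .12 .285
python3 - <<'E'
from plant import optics;import cv2
im=optics.grab_frame('scene')[90:240,150:390,::-1];cv2.imwrite('pics/l3.png',cv2.resize(im,None,fx=3,fy=3))
E
```

```text
time: 10.6
tool_pos: [0.5317, -0.0673, 0.1167]
tool_rot: [-0.005, 0.599, 0.801, -0.0]
contact_force: [0.3, -0.5, -0.3]
gripper_width: 1.0
grasp_force: 0.0
[ 0.3328  0.1657 -0.0027 -0.0045 -0.0051  0.0013]
```

View pics/l3.png

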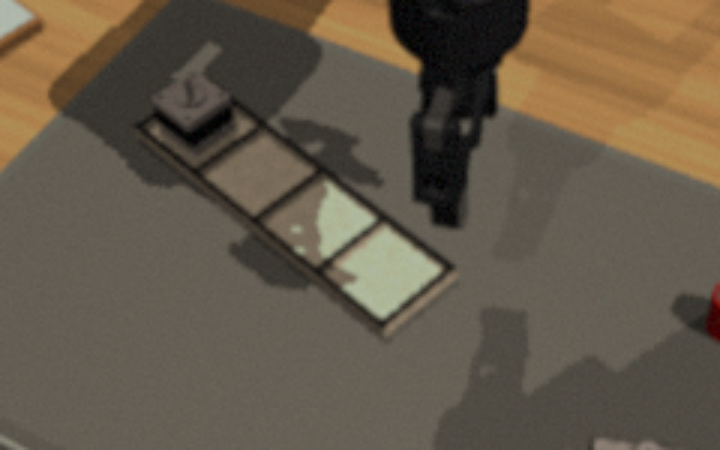

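The motor stands flat in the rightmost bay, at about (213,127) in the scene picture. On to the fan.

```bash
python3 -m inch '[{"dx":0.333,"dy":0.166,"dz":-0.002,"rx":-0.004,"ry":-0.004,"rz":0},{"dx":0.333,"dy":0.166,"dz":-0.002,"rx":-0.004,"ry":-0.004,"rz":0},{"dx":0.333,"dy":0.166,"dz":-0.002,"rx":-0.004,"ry":-0.004,"rz":0},{"dx":0.333,"dy":0.166,"dz":-0.002,"rx":-0.004,"ry":-0.004,"rz":0},{"dx":0.333,"dy":0.166,"dz":-0.002,"rx":-0.004,"ry":-0.004,"rz":0}]';python3 go.py .5835 .2256 .12 .285
```

```text
time: 11.15
tool_pos: [0.5758, 0.1782, 0.1189]
tool_rot: [-0.0, 0.599, 0.801, -0.0]
contact_force: [0.5, -0.7, -0.6]
gripper_width: 1.0
grasp_force: 0.0
[ 0.0541  0.0259 -0.0014 -0.0008 -0.0002  0.0003]
```

```bash
python3 -m inch '[{"dx":0.04,"dy":0.02,"dz":0,"rx":0,"ry":0,"rz":0},{"dx":0.054,"dy":0.026,"dz":0,"rx":0,"ry":0,"rz":0},{"dx":0.054,"dy":0.026,"dz":0,"rx":0,"ry":0,"rz":0},{"dx":0.054,"dy":0.026,"dz":0,"rx":0,"ry":0,"rz":0}]';python3 go.py .5835 .2256 .020 .275;python3 go.py .5835 .2256 .020 .275
```

```text
time: 11.55
tool_pos: [0.584, 0.2227, 0.1196]
tool_rot: [-0.0, 0.599, 0.8, -0.0]
contact_force: [-0.1, -0.6, 0.3]
gripper_width: 1.004
grasp_force: 0.0
[ 0.0037  0.0005  0.1245 -0.0005  0.0003  0.0067]
[ 0.0037  0.0005  0.1245 -0.0005  0.0003  0.0067]
```

```bash
python3 -m inch '[{"dx":0.003,"dy":0,"dz":0.05,"rx":0,"ry":0,"rz":0.006},{"dx":0.003,"dy":0,"dz":0.09,"rx":0,"ry":0,"rz":0.006},{"dx":0.003,"dy":0,"dz":0.115,"rx":0,"ry":0,"rz":0.006},{"dx":0.003,"dy":0,"dz":0.124,"rx":0,"ry":0,"rz":0.006},{"dx":0.003,"dy":0,"dz":0.124,"rx":0,"ry":0,"rz":0.006}]' ; python3 -m inch '[{"dx":0,"dy":0,"dz":0,"rx":0,"ry":0,"rz":0},{"dx":0,"dy":0,"dz":0,"rx":0,"ry":0,"rz":0},{"dx":0,"dy":0,"dz":0,"rx":0,"ry":0,"rz":0},{"dx":0,"dy":0,"dz":0,"rx":0,"ry":0,"rz":0},{"dx":0,"dy":0,"dz":0,"rx":0,"ry":0,"rz":0}]' -1;  python3 -m inch '[{"dx":0,"dy":0,"dz":0,"rx":0,"ry":0,"rz":0},{"dx":0,"dy":0,"dz":0,"rx":0,"ry":0,"rz":0},{"dx":0,"dy":0,"dz":0,"rx":0,"ry":0,"rz":0},{"dx":0,"dy":0,"dz":0,"rx":0,"ry":0,"rz":0}]'
```

```text
time: 12.05
tool_pos: [0.5832, 0.2246, 0.0202]
tool_rot: [-0.0, 0.604, 0.797, -0.001]
contact_force: [-0.5, -0.3, 0.4]
gripper_width: 0.998
grasp_force: 0.0
time: 12.55
tool_pos: [0.5848, 0.2266, 0.0226]
tool_rot: [0.001, 0.603, 0.798, 0.001]
contact_force: [0.1, 0.1, 0.3]
gripper_width: 0.227
grasp_force: 58.5
time: 12.95
tool_pos: [0.5848, 0.2266, 0.0224]
tool_rot: [0.001, 0.603, 0.798, 0.001]
contact_force: [-0.5, -0.4, 6.2]
gripper_width: 0.224
grasp_force: 59.1
```

```bash
python3 -m inch '[{"dx":0,"dy":0,"dz":-0.02,"rx":0,"ry":0,"rz":0},{"dx":0,"dy":0,"dz":-0.06,"rx":0,"ry":0,"rz":0},{"dx":0,"dy":0,"dz":-0.1,"rx":0,"ry":0,"rz":0},{"dx":0,"dy":0,"dz":-0.13,"rx":0,"ry":0,"rz":0},{"dx":0,"dy":0,"dz":-0.13,"rx":0,"ry":0,"rz":0}]'; python3 go.py .5104 -.2527 .12 -.28
```

```text
time: 13.45
tool_pos: [0.5865, 0.227, 0.1308]
tool_rot: [0.003, 0.603, 0.798, 0.004]
contact_force: [0.1, 0.1, 0.1]
gripper_width: 0.222
grasp_force: 58.6
[-0.5508 -0.2554  0.0111  0.0063 -0.0018  0.3711]
```

```bash
python3 -m inch '[{"dx":-0.03,"dy":-0.013,"dz":0,"rx":0,"ry":0,"rz":0.03},{"dx":-0.55,"dy":-0.255,"dz":0.005,"rx":0.006,"ry":-0.002,"rz":0.371},{"dx":-0.55,"dy":-0.255,"dz":0.005,"rx":0.006,"ry":-0.002,"rz":0.371},{"dx":-0.55,"dy":-0.255,"dz":0.005,"rx":0.006,"ry":-0.002,"rz":0.371},{"dx":-0.55,"dy":-0.255,"dz":0.005,"rx":0.006,"ry":-0.002,"rz":0.371}]'; python3 go.py .5104 -.2527 .12 -.28
```

```text
time: 13.95
tool_pos: [0.5471, 0.0013, 0.122]
tool_rot: [-0.002, 0.8, 0.6, -0.005]
contact_force: [0.2, -0.5, -0.6]
gripper_width: 0.224
grasp_force: 58.5
[-0.3177  0.0448  0.0037 -0.006   0.0032 -0.0023]
```

```bash
python3 -m inch '[{"dx":-0.317,"dy":0.045,"dz":0,"rx":-0.004,"ry":0.003,"rz":0},{"dx":-0.317,"dy":0.045,"dz":0,"rx":-0.004,"ry":0.003,"rz":0},{"dx":-0.317,"dy":0.045,"dz":0,"rx":-0.004,"ry":0.003,"rz":0},{"dx":-0.317,"dy":0.045,"dz":0,"rx":-0.004,"ry":0.003,"rz":0},{"dx":-0.317,"dy":0.045,"dz":0,"rx":-0.004,"ry":0.003,"rz":0}]'; python3 -m inch '[{"dx":0,"dy":0,"dz":0,"rx":0,"ry":0,"rz":0},{"dx":0,"dy":0,"dz":0,"rx":0,"ry":0,"rz":0},{"dx":0,"dy":0,"dz":0,"rx":0,"ry":0,"rz":0}]'; python3 go.py .5104 -.2527 .021 -.28
```

```text
time: 14.45
tool_pos: [0.5126, -0.2461, 0.1229]
tool_rot: [-0.001, 0.799, 0.601, -0.0]
contact_force: [0.0, -0.2, -0.1]
gripper_width: 0.222
grasp_force: 58.6
time: 14.75
tool_pos: [0.5137, -0.2434, 0.1232]
tool_rot: [-0.001, 0.799, 0.602, -0.0]
contact_force: [-0.6, 0.1, -0.3]
gripper_width: 0.225
grasp_force: 58.6
[-0.0125 -0.0004  0.1277 -0.0018 -0.0008  0.0005]
```

```bash
python3 -m inch '[{"dx":-0.012,"dy":0,"dz":0.03,"rx":-0.001,"ry":0,"rz":0},{"dx":-0.012,"dy":0,"dz":0.08,"rx":-0.001,"ry":0,"rz":0},{"dx":-0.012,"dy":0,"dz":0.105,"rx":-0.001,"ry":0,"rz":0},{"dx":-0.012,"dy":0,"dz":0.12,"rx":-0.001,"ry":0,"rz":0},{"dx":-0.012,"dy":0,"dz":0.127,"rx":-0.001,"ry":0,"rz":0}]'; python3 -m inch '[{"dx":0,"dy":0,"dz":0,"rx":0,"ry":0,"rz":0},{"dx":0,"dy":0,"dz":0.001,"rx":0,"ry":0,"rz":0},{"dx":0,"dy":0,"dz":0.001,"rx":0,"ry":0,"rz":0}]'
```

```text
time: 15.25
tool_pos: [0.5111, -0.2522, 0.0214]
tool_rot: [-0.001, 0.798, 0.602, 0.0]
contact_force: [-1.0, -0.4, 0.1]
gripper_width: 0.221
grasp_force: 58.7
time: 15.55
tool_pos: [0.5125, -0.2544, 0.0235]
tool_rot: [0.002, 0.799, 0.602, 0.001]
contact_force: [-0.5, -0.1, -0.6]
gripper_width: 0.223
grasp_force: 58.7
```

```bash
python3 -m inch '[{"dx":0,"dy":0,"dz":0.002,"rx":0,"ry":0,"rz":0},{"dx":0,"dy":0,"dz":0.003,"rx":0,"ry":0,"rz":0},{"dx":0,"dy":0,"dz":0.003,"rx":0,"ry":0,"rz":0}]'; python3 -m inch '[{"dx":0,"dy":0,"dz":0.001,"rx":0,"ry":0,"rz":0},{"dx":0,"dy":0,"dz":0.002,"rx":0,"ry":0,"rz":0},{"dx":0,"dy":0,"dz":0.002,"rx":0,"ry":0,"rz":0}]'
```

```text
time: 15.85
tool_pos: [0.5115, -0.254, 0.0197]
tool_rot: [0.0, 0.799, 0.601, 0.0]
contact_force: [-0.1, -0.0, -1.1]
gripper_width: 0.224
grasp_force: 58.7
time: 16.15
tool_pos: [0.5116, -0.254, 0.0184]
tool_rot: [0.0, 0.799, 0.602, 0.0]
contact_force: [-1.2, -0.1, 2.7]
gripper_width: 0.222
grasp_force: 59.1
```

Contact again at z 0.018, as predicted. Release, lift and head to the bearing.

```bash
python3 -m inch '[{"dx":0,"dy":0,"dz":0,"rx":0,"ry":0,"rz":0},{"dx":0,"dy":0,"dz":0,"rx":0,"ry":0,"rz":0},{"dx":0,"dy":0,"dz":0,"rx":0,"ry":0,"rz":0},{"dx":0,"dy":0,"dz":0,"rx":0,"ry":0,"rz":0},{"dx":0,"dy":0,"dz":0,"rx":0,"ry":0,"rz":0}]' 1;  python3 -m inch '[{"dx":0,"dy":0,"dz":-0.02,"rx":0,"ry":0,"rz":0},{"dx":0,"dy":0,"dz":-0.06,"rx":0,"ry":0,"rz":0},{"dx":0,"dy":0,"dz":-0.12,"rx":0,"ry":0,"rz":0},{"dx":0,"dy":0,"dz":-0.13,"rx":0,"ry":0,"rz":0},{"dx":0,"dy":0,"dz":-0.13,"rx":0,"ry":0,"rz":0}]';python3 go.py .6014 .1612 .12 .285
```

```text
time: 16.65
tool_pos: [0.5115, -0.2539, 0.0179]
tool_rot: [0.0, 0.799, 0.602, 0.0]
contact_force: [0.4, -0.2, -1.2]
gripper_width: 1.001
grasp_force: 0.0
time: 17.15
tool_pos: [0.5134, -0.2552, 0.1263]
tool_rot: [0.004, 0.799, 0.602, 0.002]
contact_force: [-0.1, 0.1, -0.3]
gripper_width: 1.0
grasp_force: 0.0
[ 0.5307 -0.0381  0.0065  0.0047  0.0028 -0.3766]
```

```bash
python3 -m inch '[{"dx":0.53,"dy":-0.038,"dz":0.004,"rx":0.002,"ry":0.001,"rz":-0.376},{"dx":0.53,"dy":-0.038,"dz":0.004,"rx":0.002,"ry":0.001,"rz":-0.376},{"dx":0.53,"dy":-0.038,"dz":0.004,"rx":0.002,"ry":0.001,"rz":-0.376},{"dx":0.53,"dy":-0.038,"dz":0.004,"rx":0.002,"ry":0.001,"rz":-0.376},{"dx":0.53,"dy":-0.038,"dz":0.004,"rx":0.002,"ry":0.001,"rz":-0.376}]'; python3 go.py .6014 .1612 .12 .285
python3 - <<'E'
from plant import optics;import cv2
im=optics.grab_frame('scene')[90:330,150:550,::-1];cv2.imwrite('pics/l4.png',cv2.resize(im,None,fx=2,fy=2))
E
```

```text
time: 17.65
tool_pos: [0.562, -0.0073, 0.1185]
tool_rot: [-0.002, 0.599, 0.801, -0.001]
contact_force: [0.9, -0.2, 0.6]
gripper_width: 0.998
grasp_force: 0.0
[ 0.1882  0.1066 -0.0018 -0.0027 -0.002   0.0004]
```

View pics/l4.png

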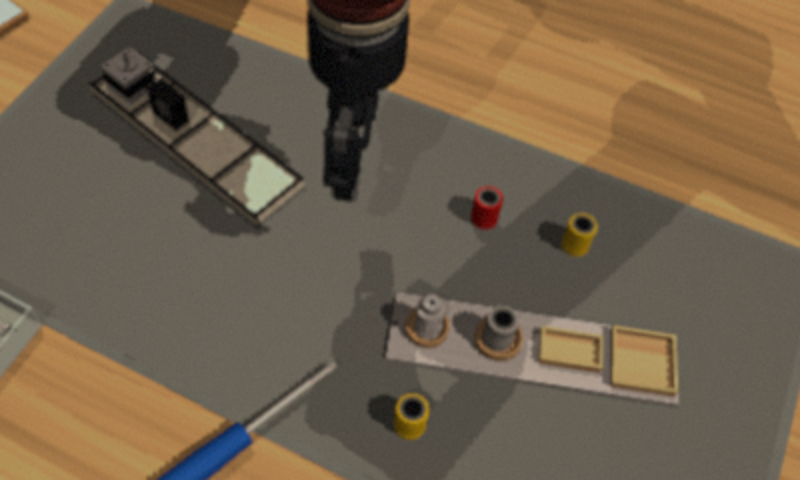

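The motor and the fan stand upright in the two rightmost bays, at about (214,125) and (234,141) in the scene picture. On to the bearing at (400,255).

```bash
python3 -m inch '[{"dx":0.188,"dy":0.106,"dz":-0.002,"rx":-0.002,"ry":-0.001,"rz":0},{"dx":0.188,"dy":0.106,"dz":-0.002,"rx":-0.002,"ry":-0.001,"rz":0},{"dx":0.188,"dy":0.106,"dz":-0.002,"rx":-0.002,"ry":-0.001,"rz":0},{"dx":0.188,"dy":0.106,"dz":-0.002,"rx":-0.002,"ry":-0.001,"rz":0},{"dx":0.188,"dy":0.106,"dz":-0.002,"rx":-0.002,"ry":-0.001,"rz":0}]'; python3 -m inch '[{"dx":0,"dy":0,"dz":0,"rx":0,"ry":0,"rz":0},{"dx":0,"dy":0,"dz":0,"rx":0,"ry":0,"rz":0}]'; python3 go.py .6014 .1612 .019 .285
```

```text
time: 18.2
tool_pos: [0.6015, 0.1614, 0.1202]
tool_rot: [-0.001, 0.598, 0.801, -0.0]
contact_force: [-0.5, -0.3, 0.0]
gripper_width: 1.003
grasp_force: 0.0
time: 18.4
tool_pos: [0.6017, 0.1575, 0.1208]
tool_rot: [-0.0, 0.6, 0.8, -0.0]
contact_force: [-0.2, -0.0, -0.2]
gripper_width: 1.005
grasp_force: 0.0
[ 0.0045  0.001   0.1273 -0.0004 -0.0002 -0.0015]
```

```bash
python3 -m inch '[{"dx":0.003,"dy":0,"dz":0.05,"rx":0,"ry":0,"rz":0},{"dx":0.003,"dy":0,"dz":0.09,"rx":0,"ry":0,"rz":0},{"dx":0.003,"dy":0,"dz":0.115,"rx":0,"ry":0,"rz":0},{"dx":0.003,"dy":0,"dz":0.126,"rx":0,"ry":0,"rz":0},{"dx":0.003,"dy":0,"dz":0.126,"rx":0,"ry":0,"rz":0}]' ; python3 -m inch '[{"dx":0,"dy":0,"dz":0,"rx":0,"ry":0,"rz":0},{"dx":0,"dy":0,"dz":0,"rx":0,"ry":0,"rz":0},{"dx":0,"dy":0,"dz":0,"rx":0,"ry":0,"rz":0},{"dx":0,"dy":0,"dz":0,"rx":0,"ry":0,"rz":0},{"dx":0,"dy":0,"dz":0,"rx":0,"ry":0,"rz":0}]' -1;  python3 -m inch '[{"dx":0,"dy":0,"dz":0,"rx":0,"ry":0,"rz":0},{"dx":0,"dy":0,"dz":0,"rx":0,"ry":0,"rz":0},{"dx":0,"dy":0,"dz":0,"rx":0,"ry":0,"rz":0},{"dx":0,"dy":0,"dz":0,"rx":0,"ry":0,"rz":0}]'
```

```text
time: 18.9
tool_pos: [0.6007, 0.1599, 0.0196]
tool_rot: [-0.001, 0.601, 0.8, -0.0]
contact_force: [0.4, 0.1, 0.5]
gripper_width: 1.001
grasp_force: 0.0
time: 19.4
tool_pos: [0.6028, 0.1614, 0.0225]
tool_rot: [0.001, 0.6, 0.8, 0.001]
contact_force: [-0.7, -0.7, 3.3]
gripper_width: 0.309
grasp_force: 59.1
time: 19.8
tool_pos: [0.6028, 0.1614, 0.0224]
tool_rot: [0.001, 0.6, 0.8, 0.001]
contact_force: [-0.8, 0.4, 6.3]
gripper_width: 0.302
grasp_force: 59.1
```

```bash
python3 -m inch '[{"dx":0,"dy":0,"dz":-0.02,"rx":0,"ry":0,"rz":0},{"dx":0,"dy":0,"dz":-0.06,"rx":0,"ry":0,"rz":0},{"dx":0,"dy":0,"dz":-0.1,"rx":0,"ry":0,"rz":0},{"dx":0,"dy":0,"dz":-0.13,"rx":0,"ry":0,"rz":0},{"dx":0,"dy":0,"dz":-0.13,"rx":0,"ry":0,"rz":0}]'; python3 go.py .5286 -.1893 .12 -.28
python3 - <<'E'
from plant import optics;import cv2
im=optics.grab_frame('scene')[160:310,300:540,::-1];cv2.imwrite('pics/l5.png',cv2.resize(im,None,fx=3,fy=3))
E
```

```text
time: 20.3
tool_pos: [0.6044, 0.1616, 0.1304]
tool_rot: [0.003, 0.6, 0.8, 0.004]
contact_force: [0.7, 0.8, -1.0]
gripper_width: 0.306
grasp_force: 59.1
[-0.3944 -0.2141  0.0113  0.0066 -0.0013  0.3761]
```

View pics/l5.png

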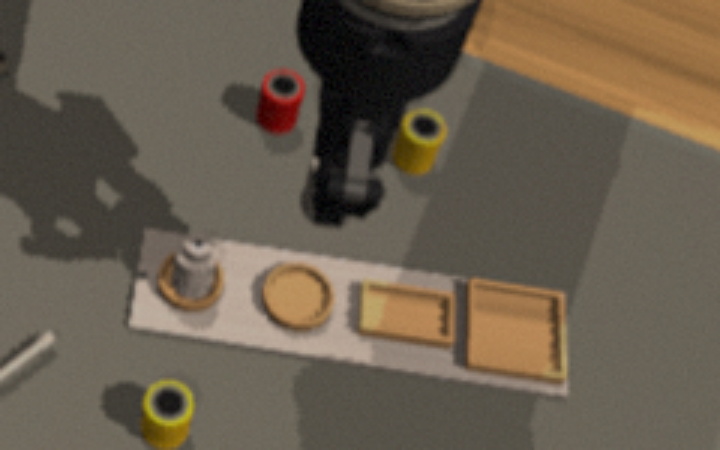

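The bearing's cradle at about (399,258) in the scene picture is empty, and the bearing is held between the fingers. Transit to the third bay.

```bash
python3 -m inch '[{"dx":-0.03,"dy":-0.016,"dz":0,"rx":0,"ry":0,"rz":0.03},{"dx":-0.394,"dy":-0.214,"dz":0.006,"rx":0.003,"ry":-0.001,"rz":0.376},{"dx":-0.394,"dy":-0.214,"dz":0.006,"rx":0.003,"ry":-0.001,"rz":0.376},{"dx":-0.394,"dy":-0.214,"dz":0.006,"rx":0.003,"ry":-0.001,"rz":0.376},{"dx":-0.394,"dy":-0.214,"dz":0.006,"rx":0.003,"ry":-0.001,"rz":0.376}]'; python3 go.py .5286 -.1893 .12 -.28
```

```text
time: 20.85
tool_pos: [0.5514, -0.0621, 0.1194]
tool_rot: [-0.002, 0.8, 0.6, -0.003]
contact_force: [1.5, -0.4, -0.5]
gripper_width: 0.309
grasp_force: 59.1
[-0.1606  0.0171 -0.0005 -0.0045  0.0012 -0.0024]
```

```bash
python3 -m inch '[{"dx":-0.05,"dy":0.006,"dz":0,"rx":0,"ry":0,"rz":0},{"dx":-0.11,"dy":0.012,"dz":0,"rx":-0.002,"ry":0,"rz":0},{"dx":-0.15,"dy":0.017,"dz":0,"rx":-0.002,"ry":0,"rz":0},{"dx":-0.16,"dy":0.017,"dz":0,"rx":-0.002,"ry":0,"rz":0},{"dx":-0.16,"dy":0.017,"dz":0,"rx":-0.002,"ry":0,"rz":0}]'; python3 -m inch '[{"dx":0,"dy":0,"dz":0,"rx":0,"ry":0,"rz":0},{"dx":0,"dy":0,"dz":0,"rx":0,"ry":0,"rz":0},{"dx":0,"dy":0,"dz":0,"rx":0,"ry":0,"rz":0}]'; python3 go.py .5286 -.1893 .021 -.28
```

```text
time: 21.35
tool_pos: [0.5299, -0.188, 0.1201]
tool_rot: [-0.001, 0.8, 0.601, -0.001]
contact_force: [0.7, -0.2, -0.4]
gripper_width: 0.309
grasp_force: 59.1
time: 21.65
tool_pos: [0.5315, -0.1864, 0.1219]
tool_rot: [0.0, 0.798, 0.602, -0.001]
contact_force: [-0.4, 0.1, -0.9]
gripper_width: 0.307
grasp_force: 59.1
[-0.0043 -0.0025  0.1261 -0.0002  0.0009  0.0013]
```

```bash
python3 -m inch '[{"dx":-0.003,"dy":-0.002,"dz":0.03,"rx":0,"ry":0,"rz":0},{"dx":-0.003,"dy":-0.002,"dz":0.08,"rx":0,"ry":0,"rz":0},{"dx":-0.003,"dy":-0.002,"dz":0.105,"rx":0,"ry":0,"rz":0},{"dx":-0.003,"dy":-0.002,"dz":0.12,"rx":0,"ry":0,"rz":0},{"dx":-0.003,"dy":-0.002,"dz":0.127,"rx":0,"ry":0,"rz":0}]'; python3 -m inch '[{"dx":0,"dy":0,"dz":0,"rx":0,"ry":0,"rz":0},{"dx":0,"dy":0,"dz":0.002,"rx":0,"ry":0,"rz":0},{"dx":0,"dy":0,"dz":0.002,"rx":0,"ry":0,"rz":0}]'
```

```text
time: 22.15
tool_pos: [0.5288, -0.1889, 0.0195]
tool_rot: [-0.0, 0.799, 0.602, -0.001]
contact_force: [0.1, -0.5, -0.7]
gripper_width: 0.312
grasp_force: 59.1
time: 22.45
tool_pos: [0.5301, -0.1902, 0.0203]
tool_rot: [0.002, 0.799, 0.602, -0.0]
contact_force: [0.4, -0.1, -1.3]
gripper_width: 0.306
grasp_force: 59.1
```

```bash
python3 -m inch '[{"dx":0,"dy":0,"dz":0.001,"rx":0,"ry":0,"rz":0},{"dx":0,"dy":0,"dz":0.0015,"rx":0,"ry":0,"rz":0},{"dx":0,"dy":0,"dz":0.0015,"rx":0,"ry":0,"rz":0}]'; python3 -m inch '[{"dx":0,"dy":0,"dz":0.001,"rx":0,"ry":0,"rz":0},{"dx":0,"dy":0,"dz":0.0015,"rx":0,"ry":0,"rz":0},{"dx":0,"dy":0,"dz":0.0015,"rx":0,"ry":0,"rz":0}]'
```

```text
time: 22.75
tool_pos: [0.5296, -0.19, 0.0185]
tool_rot: [0.001, 0.799, 0.601, -0.0]
contact_force: [0.1, 0.3, 2.4]
gripper_width: 0.31
grasp_force: 59.4
time: 23.05
tool_pos: [0.5296, -0.1901, 0.0184]
tool_rot: [0.001, 0.799, 0.602, -0.001]
contact_force: [-3.8, 1.3, 9.7]
gripper_width: 0.309
grasp_force: 59.9
```

Firm contact. Release, lift and go to the heatsink.

```bash
python3 -m inch '[{"dx":0,"dy":0,"dz":-0.001,"rx":0,"ry":0,"rz":0},{"dx":0,"dy":0,"dz":-0.001,"rx":0,"ry":0,"rz":0},{"dx":0,"dy":0,"dz":-0.001,"rx":0,"ry":0,"rz":0},{"dx":0,"dy":0,"dz":-0.001,"rx":0,"ry":0,"rz":0},{"dx":0,"dy":0,"dz":-0.001,"rx":0,"ry":0,"rz":0}]' 1;  python3 -m inch '[{"dx":0,"dy":0,"dz":-0.02,"rx":0,"ry":0,"rz":0},{"dx":0,"dy":0,"dz":-0.06,"rx":0,"ry":0,"rz":0},{"dx":0,"dy":0,"dz":-0.12,"rx":0,"ry":0,"rz":0},{"dx":0,"dy":0,"dz":-0.13,"rx":0,"ry":0,"rz":0},{"dx":0,"dy":0,"dz":-0.13,"rx":0,"ry":0,"rz":0}]';python3 go.py .6192 .0999 .12 .285
```

```text
time: 23.55
tool_pos: [0.529, -0.1897, 0.0171]
tool_rot: [0.0, 0.799, 0.602, -0.001]
contact_force: [0.7, -0.3, 0.2]
gripper_width: 0.998
grasp_force: 0.0
time: 24.05
tool_pos: [0.5312, -0.1906, 0.1255]
tool_rot: [0.004, 0.799, 0.602, 0.001]
contact_force: [0.3, -0.1, -0.4]
gripper_width: 0.997
grasp_force: 0.0
[ 0.3794  0.0053  0.0058  0.0041  0.0033 -0.3766]
```

```bash
python3 -m inch '[{"dx":0.379,"dy":0.005,"dz":0.004,"rx":0.002,"ry":0.001,"rz":-0.376},{"dx":0.379,"dy":0.005,"dz":0.004,"rx":0.002,"ry":0.001,"rz":-0.376},{"dx":0.379,"dy":0.005,"dz":0.004,"rx":0.002,"ry":0.001,"rz":-0.376},{"dx":0.379,"dy":0.005,"dz":0.004,"rx":0.002,"ry":0.001,"rz":-0.376},{"dx":0.379,"dy":0.005,"dz":0.004,"rx":0.002,"ry":0.001,"rz":-0.376}]'; python3 go.py .6192 .0999 .12 .285
python3 - <<'E'
from plant import optics;import cv2
im=optics.grab_frame('top')[130:290,160:500,::-1];cv2.imwrite('pics/l6.png',cv2.resize(im,None,fx=2.3,fy=2.3))
E
```

```text
time: 24.55
tool_pos: [0.6004, 0.0517, 0.1165]
tool_rot: [-0.002, 0.599, 0.801, -0.002]
contact_force: [0.4, -0.1, 0.8]
gripper_width: 1.003
grasp_force: 0.0
[ 0.0512  0.0395 -0.0046 -0.004  -0.0011  0.0005]
```

View pics/l6.png

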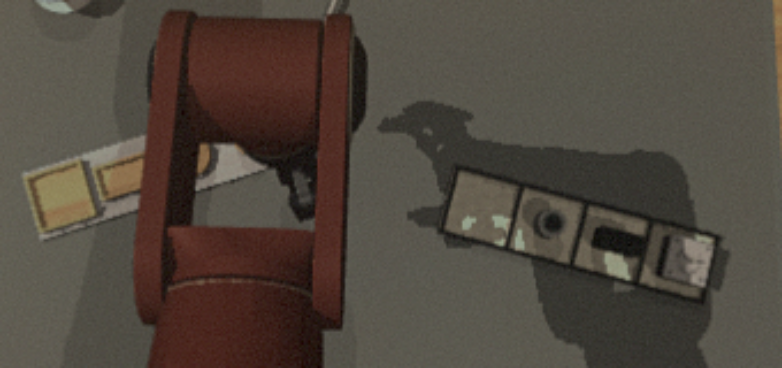

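The bearing, fan and motor stand in their bays, at about (398,227), (428,234) and (459,243) in the top picture. The leftmost bay at (369,220) is free. Now the heatsink.

```bash
python3 -m inch '[{"dx":0.03,"dy":0.024,"dz":0,"rx":-0.002,"ry":-0.001,"rz":0},{"dx":0.051,"dy":0.039,"dz":-0.002,"rx":-0.002,"ry":-0.001,"rz":0},{"dx":0.051,"dy":0.039,"dz":-0.002,"rx":-0.002,"ry":-0.001,"rz":0},{"dx":0.051,"dy":0.039,"dz":-0.002,"rx":-0.002,"ry":-0.001,"rz":0},{"dx":0.051,"dy":0.039,"dz":-0.002,"rx":-0.002,"ry":-0.001,"rz":0}]'; python3 go.py .6192 .0999 .020 .285;python3 -m inch '[{"dx":0,"dy":0,"dz":0,"rx":0,"ry":0,"rz":0},{"dx":0,"dy":0,"dz":0,"rx":0,"ry":0,"rz":0}]'; python3 go.py .6192 .0999 .020 .285
```

```text
time: 25.1
tool_pos: [0.6191, 0.0967, 0.1188]
tool_rot: [-0.0, 0.6, 0.8, -0.001]
contact_force: [0.8, -0.2, 0.0]
gripper_width: 0.999
grasp_force: 0.0
[ 0.0038  0.0015  0.1235 -0.0014  0.0003 -0.0012]
time: 25.3
tool_pos: [0.6197, 0.0968, 0.1197]
tool_rot: [0.0, 0.6, 0.8, -0.0]
contact_force: [0.6, -0.5, 0.1]
gripper_width: 1.002
grasp_force: 0.0
[ 0.004   0.0005  0.1246 -0.0003  0.0005 -0.0015]
```

```bash
python3 -m inch '[{"dx":0.004,"dy":0,"dz":0.05,"rx":0,"ry":0,"rz":0},{"dx":0.004,"dy":0,"dz":0.09,"rx":0,"ry":0,"rz":0},{"dx":0.004,"dy":0,"dz":0.115,"rx":0,"ry":0,"rz":0},{"dx":0.004,"dy":0,"dz":0.124,"rx":0,"ry":0,"rz":0},{"dx":0.004,"dy":0,"dz":0.124,"rx":0,"ry":0,"rz":0}]' ; python3 -m inch '[{"dx":0,"dy":0,"dz":0,"rx":0,"ry":0,"rz":0},{"dx":0,"dy":0,"dz":0,"rx":0,"ry":0,"rz":0},{"dx":0,"dy":0,"dz":0,"rx":0,"ry":0,"rz":0},{"dx":0,"dy":0,"dz":0,"rx":0,"ry":0,"rz":0},{"dx":0,"dy":0,"dz":0,"rx":0,"ry":0,"rz":0}]' -1;  python3 -m inch '[{"dx":0,"dy":0,"dz":0,"rx":0,"ry":0,"rz":0},{"dx":0,"dy":0,"dz":0,"rx":0,"ry":0,"rz":0},{"dx":0,"dy":0,"dz":0,"rx":0,"ry":0,"rz":0},{"dx":0,"dy":0,"dz":0,"rx":0,"ry":0,"rz":0}]'
```

```text
time: 25.8
tool_pos: [0.6182, 0.1002, 0.0196]
tool_rot: [-0.001, 0.6, 0.8, -0.001]
contact_force: [0.8, 0.1, 0.6]
gripper_width: 1.004
grasp_force: 0.0
time: 26.3
tool_pos: [0.6199, 0.1007, 0.0218]
tool_rot: [0.001, 0.6, 0.8, 0.0]
contact_force: [-0.1, 0.3, 3.6]
gripper_width: 0.28
grasp_force: 58.8
time: 26.7
tool_pos: [0.6199, 0.1007, 0.0218]
tool_rot: [0.001, 0.6, 0.8, 0.0]
contact_force: [-0.6, 0.2, 5.6]
gripper_width: 0.273
grasp_force: 58.8
```

Gripped at about 24 mm. On the rack I expect contact at z≈0.018.

```bash
python3 -m inch '[{"dx":0,"dy":0,"dz":-0.02,"rx":0,"ry":0,"rz":0},{"dx":0,"dy":0,"dz":-0.06,"rx":0,"ry":0,"rz":0},{"dx":0,"dy":0,"dz":-0.1,"rx":0,"ry":0,"rz":0},{"dx":0,"dy":0,"dz":-0.13,"rx":0,"ry":0,"rz":0},{"dx":0,"dy":0,"dz":-0.13,"rx":0,"ry":0,"rz":0}]'; python3 go.py .5469 -.1259 .12 -.28
```

```text
time: 27.2
tool_pos: [0.6217, 0.1009, 0.13]
tool_rot: [0.003, 0.6, 0.8, 0.002]
contact_force: [-0.2, 0.3, -0.3]
gripper_width: 0.278
grasp_force: 58.8
[-2.459e-01 -1.694e-01  1.180e-02  5.700e-03  2.000e-04  3.761e-01]
```

```bash
python3 -m inch '[{"dx":-0.03,"dy":-0.02,"dz":0,"rx":0,"ry":0,"rz":0.05},{"dx":-0.08,"dy":-0.055,"dz":0.003,"rx":0.001,"ry":0,"rz":0.15},{"dx":-0.13,"dy":-0.09,"dz":0.006,"rx":0.002,"ry":0,"rz":0.25},{"dx":-0.18,"dy":-0.124,"dz":0.006,"rx":0.002,"ry":0,"rz":0.34},{"dx":-0.22,"dy":-0.152,"dz":0.006,"rx":0.002,"ry":0,"rz":0.376}]'; python3 -m inch '[{"dx":0,"dy":0,"dz":0,"rx":0,"ry":0,"rz":0},{"dx":0,"dy":0,"dz":0,"rx":0,"ry":0,"rz":0},{"dx":0,"dy":0,"dz":0,"rx":0,"ry":0,"rz":0}]'; python3 go.py .5469 -.1259 .12 -.28
```

```text
time: 27.7
tool_pos: [0.5495, -0.1039, 0.1183]
tool_rot: [-0.002, 0.8, 0.6, -0.002]
contact_force: [0.9, 0.6, -0.3]
gripper_width: 0.273
grasp_force: 58.8
time: 28.0
tool_pos: [0.5513, -0.1013, 0.1191]
tool_rot: [-0.001, 0.799, 0.602, -0.002]
contact_force: [0.2, -0.6, 0.4]
gripper_width: 0.274
grasp_force: 58.8
[-0.031   0.0031 -0.0011 -0.0027  0.0007  0.0007]
```

```bash
python3 -m inch '[{"dx":-0.02,"dy":0.002,"dz":0.01,"rx":-0.001,"ry":0,"rz":0},{"dx":-0.03,"dy":0.003,"dz":0.05,"rx":-0.001,"ry":0,"rz":0},{"dx":-0.03,"dy":0.003,"dz":0.09,"rx":-0.001,"ry":0,"rz":0},{"dx":-0.03,"dy":0.003,"dz":0.115,"rx":-0.001,"ry":0,"rz":0},{"dx":-0.03,"dy":0.003,"dz":0.122,"rx":-0.001,"ry":0,"rz":0}]'; python3 -m inch '[{"dx":0,"dy":0,"dz":0,"rx":0,"ry":0,"rz":0},{"dx":0,"dy":0,"dz":0.001,"rx":0,"ry":0,"rz":0},{"dx":0,"dy":0,"dz":0.001,"rx":0,"ry":0,"rz":0}]'
```

```text
time: 28.5
tool_pos: [0.5445, -0.1248, 0.0186]
tool_rot: [-0.003, 0.798, 0.602, -0.003]
contact_force: [0.4, 0.6, -0.7]
gripper_width: 0.28
grasp_force: 58.9
time: 28.8
tool_pos: [0.5483, -0.1264, 0.0232]
tool_rot: [0.001, 0.799, 0.602, -0.0]
contact_force: [0.1, -0.2, -0.5]
gripper_width: 0.278
grasp_force: 58.9
```

```bash
python3 -m inch '[{"dx":0,"dy":0,"dz":0.002,"rx":0,"ry":0,"rz":0},{"dx":0,"dy":0,"dz":0.004,"rx":0,"ry":0,"rz":0},{"dx":0,"dy":0,"dz":0.004,"rx":0,"ry":0,"rz":0}]'; python3 -m inch '[{"dx":0,"dy":0,"dz":0.001,"rx":0,"ry":0,"rz":0},{"dx":0,"dy":0,"dz":0.002,"rx":0,"ry":0,"rz":0},{"dx":0,"dy":0,"dz":0.002,"rx":0,"ry":0,"rz":0}]'
```

```text
time: 29.1
tool_pos: [0.547, -0.1261, 0.0185]
tool_rot: [0.0, 0.799, 0.602, -0.001]
contact_force: [-0.3, -0.1, -0.8]
gripper_width: 0.28
grasp_force: 58.9
time: 29.4
tool_pos: [0.5472, -0.1262, 0.0178]
tool_rot: [-0.0, 0.799, 0.602, -0.001]
contact_force: [-2.6, 0.9, 5.9]
gripper_width: 0.278
grasp_force: 59.4
```

Contact. Release, lift, move back out of view, and verify.

```bash
python3 -m inch '[{"dx":0,"dy":0,"dz":0,"rx":0,"ry":0,"rz":0},{"dx":0,"dy":0,"dz":0,"rx":0,"ry":0,"rz":0},{"dx":0,"dy":0,"dz":0,"rx":0,"ry":0,"rz":0},{"dx":0,"dy":0,"dz":0,"rx":0,"ry":0,"rz":0},{"dx":0,"dy":0,"dz":0,"rx":0,"ry":0,"rz":0}]' 1;  python3 -m inch '[{"dx":0,"dy":0,"dz":-0.02,"rx":0,"ry":0,"rz":0},{"dx":0,"dy":0,"dz":-0.06,"rx":0,"ry":0,"rz":0},{"dx":0,"dy":0,"dz":-0.12,"rx":0,"ry":0,"rz":0},{"dx":0,"dy":0,"dz":-0.16,"rx":0,"ry":0,"rz":0},{"dx":0,"dy":0,"dz":-0.16,"rx":0,"ry":0,"rz":0}]'; python3 -m inch '[{"dx":0.25,"dy":0,"dz":0,"rx":0,"ry":0,"rz":0},{"dx":0.25,"dy":0,"dz":0,"rx":0,"ry":0,"rz":0},{"dx":0.25,"dy":0,"dz":0,"rx":0,"ry":0,"rz":0},{"dx":0.25,"dy":0,"dz":0,"rx":0,"ry":0,"rz":0},{"dx":0.25,"dy":0,"dz":0,"rx":0,"ry":0,"rz":0}]'
python3 - <<'E'
from fit import *
im=optics.grab_frame('scene')[90:240,150:390,::-1];cv2.imwrite('pics/l7.png',cv2.resize(im,None,fx=3,fy=3));optics.grab_frame('top')
p=np.array([.5195,-.221]);a=-.2804;Q=np.array([[np.cos(a),-np.sin(a)],[np.sin(a),np.cos(a)]])
for o,y in dict(motor=-.099,fan=-.033,bearing=.033,heatsink=.099).items():
    g=p+Q@[0,y];f=fit(o,[*g,a],.006,yawfree=False)
    print(o,f, 'in rack', (Q.T@(f[0][:2]-p)).round(4) if f else None)
E
```

```text
time: 29.9
tool_pos: [0.5469, -0.1261, 0.0167]
tool_rot: [-0.0, 0.799, 0.602, -0.001]
contact_force: [-0.6, -0.3, 0.0]
gripper_width: 1.001
grasp_force: 0.0
time: 30.4
tool_pos: [0.5512, -0.1274, 0.1532]
tool_rot: [0.006, 0.799, 0.602, 0.003]
contact_force: [0.1, 0.3, 0.6]
gripper_width: 0.999
grasp_force: 0.0
time: 30.9
tool_pos: [0.6029, 0.0715, 0.1449]
tool_rot: [-0.001, 0.797, 0.604, -0.0]
contact_force: [0.3, -0.2, -0.3]
gripper_width: 1.002
grasp_force: 0.0
motor (array([ 0.4912, -0.3215]), np.float64(0.895), ['top', 'scene']) in rack [ 0.0006 -0.1044]
fan (array([ 0.5102, -0.2554]), np.float64(0.88), ['top', 'scene']) in rack [ 0.0006 -0.0356]
bearing (array([ 0.5291, -0.1912]), np.float64(0.888), ['top', 'scene']) in rack [0.001  0.0313]
heatsink (array([ 0.5478, -0.1266]), np.float64(0.831), ['scene']) in rack [0.0011 0.0985]
```

View pics/l7.png

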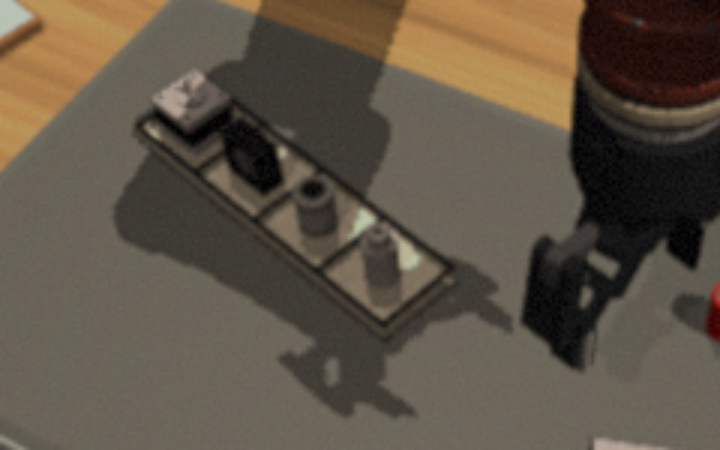

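All four stand upright in the mirrored bays: motor (213,127), fan (234,142), bearing (255,160) and heatsink (277,175) in the scene picture. Each is within about 5 mm of its bay centre.

```bash
python3 -c "from plant import ticket;print(ticket.job_done())"
```

```text
the job is handed in; nothing more can be done
None
```

I moved all four parts to the rack in reverse order, each upright in its bay, let go and about 5 mm or less from the bay centre, and handed the job in at about 31 s; no verdict came back.

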